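# Set the filament dryer's timer four clicks on and start it

### The arm

A 6-joint arm with a two-finger parallel gripper is mounted at the origin on the work surface. World frame = base frame: x ahead of the robot, y to its left, z up, the work surface at z = 0. Lengths are in mm, angles in rad, forces in N, time in s.
With the tool pointing down it reaches from about 350 to 875 mm from the base axis. Payload 4.2 kg.
Tool frame: the origin (TCP) lies midway between the tips of the shut fingers; the grasp point (between the pads) lies 19 mm behind it; z points along the fingers, y is the line along which they close (so a half turn about z gives the same grasp; the last joint's range is limited). The gripper opens to 85 mm and grips with 20 to 120 N. Pads are 22 mm wide; open, the fingers measure 114 mm over their backs; the gripper's body (76 mm by 85 mm) begins 54 mm behind the grasp point. The pads swing forward as they close: fully open they stand 13 mm farther back than shut.
Start: joints at [0.259, 0.385, 0.008, 0, -1.194, -0.259], TCP at [624.979, 0.025, 231.312] pointing down, gripper open.
Joint ranges: [-3.14, 3.14], [-1.21, 2.06], [-1.07, 1.41], [-3.16, 2.05], [-2.99, -0.16], [-3.1, 3.1]. Speed limits (rad/s): [2.79, 2.79, 3.14, 3.14, 3.14, 3.14].

### API

Orientations are given as a unit quaternion [x, y, z, w].
In Python, from bench import arm gives the robot as it stands. The module is installed in compiled form; this text tells all that it offers.
- The arm moves only by the shell command python3 -m handwheel 'ROWS' [OPENING]. ROWS is JSON, a list of rows, each an object of numbers: "x", "y", "z": the shift along the world's x, y, z each as a share of 20 cm, from -1 to 1; "ax", "ay", "az": the turn, a rotation vector about the world's x, y, z each as a share of 90 degrees, from -1 to 1. In form: [{"x": .., "y": .., "z": .., "ax": .., "ay": .., "az": ..}, ...]. A call has exactly 8 rows; each row shifts and turns the commanded pose from where the row before left it; what a row does not reach is not made up. A row lasts 1/10 s, in which the tool goes at most 50 mm and 8.59 degrees, less where a joint would pass 70% of its speed; a pose out of reach is approached as far as the arm can. A call with a number of a shift or a turn outside -1 to 1 is refused whole. A call with a gripper value outside its range is refused whole. OPENING is the opening, from -1 (shut) to 1 (fully open), set as the call begins (- or left out, the last holds). The fingers move at their own pace and stop on an object; the grip force is fixed at half the most. Time passes only in rows, so rows that do not move let the fingers close, or fill a call up. It gives the time, the measured TCP pose, the force, the opening and the grip force at its end, in the units of the state.
- arm.read_state(): the state, without advancing time (a new reading comes with each control period).
- arm.get_image(name): name is "scene" or "side" or "wrist"; returns the picture (400x640x3 uint8, red, green, blue); there is no depth.
- arm.camera_params(name): a dict with "K" (3x3 intrinsics, pixels), "k1" (the pictures are not rectified: a ray, as slopes to the right and down, at radius r is drawn at 1 + k1 r^2 times it, then the intrinsics apply), "position" and "orientation" of the camera in the world. Camera axes: x right, y down, z forward; pixel columns grow to the right and rows downward; lengths in mm; the calibration is good to about 2 mm. A picture is of the moment at which its call begins: read the wrist's pose just before it. camera_params takes no time and is no camera call; for the wrist camera it gives the pose at the moment of the call.
- arm.job_done(): hands the job in; it is judged then, once.
The state is a dict: "clock": time; "joints": joint angles; "joint_vel": joint speeds; "joint_efforts": joint torques, N m; "position": TCP position; "ee_rot": TCP orientation; "contact_force": force on the tool from outside, world axes, zero at the start; "wrist_torque": the same for the moment, N m; "gripper_width": finger opening in mm; "grasp_force": force on a finger pad.
Only numpy, scipy, OpenCV 4.12 (cv2) and the standard library are available. Lean on these libraries where they do the work, as an engineer would, in place of code of your own. Each camera call takes 0.05 s, during which the arm holds its last target. There are 200 camera calls.

### The job

Set the filament dryer for four hours: with a fingertip, push the peg on the click-stop timer dial round clockwise (seen from above) by exactly four clicks, without going past and without pinching or forcing it. Then press the start button beside the dial fully down with a fingertip and let it come up again, leaving the dial where you set it. Do not disturb the things standing about.

Things in the scene. Friction and masses are not known exactly. Their poses are not given: they have to be found in the camera images.
- dryer: Filament dryer, a fixed grey box 230 mm (its x) by 360 mm (its y); flat top deck 70 mm above the table. Origin at the centre of its underside. On the deck: a clear dome, 200 mm across and 20 mm high, centred at its y +70 mm; the timer dial at its (x +35, y -115) mm; the start button at its (x -55, y -115) mm. Its yaw varies.
- timer_dial (a joint): Angle of the timer dial, rad, growing clockwise seen from above; 0 at the start, where the dial rests in a click. A click every 30 degrees (0.524 rad): the dial resists up to half-way between two clicks (about 0.1 N m, 3 N at the peg), then snaps forward into the next click by itself and stays there. It can turn on well past four clicks (to 4.7 rad) and back to -1.05 rad.
- dial_axis (a point): Centre of the dial's flat top face, on its vertical turning axis, 83 mm above the table. The dial is a black disc 84 mm across and 12 mm high lying on the deck, with one bare-metal upright peg near its rim and no marks. Its starting angle varies through the full circle.
- peg_top (a point): Centre of the top of the dial's upright round aluminium peg: 12 mm in diameter, standing 26 mm above the disc's face, 32 mm from the turning axis. The disc's face is otherwise flat, so a fingertip can follow the peg round just above it.
- start_button (a joint): Start button's travel, m: 0 up, 0.006 fully down. Sprung; fully down takes about 5 N, and it comes up when let go.
- start_button_top (a point): Centre of the top face of the start button, a round white push button 24 mm in diameter in a low black housing on the deck, pressed straight down.
- test_print: Small white printed tower standing loose on the dryer's deck, 28 mm square foot, 36 mm high; origin at the centre of its underside. To be left alone.
- nozzle_jar: Small loose clear jar with a black lid, 48 mm across, 55 mm high, on the table by the dryer's right side; origin at the centre of its underside. To be left alone.
- scraper: Loose scraper, 200 mm long, lying on the table beyond the dryer's left side. To be left alone.

How it is judged (in metres and radians):
On the way, in this order (a step that is already met when the one before it is completed fails the run):
1. the dial rests in the fourth click clockwise from its start (value of joint timer_dial between 1.9744 and 2.2144 rad and value of joint start_button below 0.002 m), for 0.2 s.
2. the start button is pressed down (at least 4.5 of its 6 mm) by the fingers (value of joint timer_dial between 1.9744 and 2.2144 rad and value of joint start_button above 0.0045 m and contact force between the fingers and start_button above 0.5 N), for 0.05 s.
At the end, for the whole second after the job is handed in: The dial rests in the fourth click clockwise from where it started (2.09 rad, within 0.12 rad) and the start button, having been pressed after that, is up again (within 1.5 mm) (value of joint timer_dial between 1.9744 and 2.2144 rad and velocity of joint timer_dial between -0.05 and 0.05 rad/s and value of joint start_button below 0.0015 m); the robot touches nothing.
It fails at once if the dial goes past the fourth click (more than 4.5 clicks) (value of joint timer_dial above 2.3562 rad).
It fails at once if the dial is turned backwards from its start by more than half a click (value of joint timer_dial below -0.2618 rad).
It fails at once if start is pressed while the dial is not in the fourth click (value of joint start_button above 0.003 m and not (value of joint timer_dial between 1.9744 and 2.2144 rad)).
It fails at once if the dial is pinched or forced (more than 20 N between fingers and dial) (contact force between the fingers and timer_dial above 20 N).
It fails at once if the test print, the nozzle jar or the scraper is moved or lifted by more than 20 mm (distance of any of test_print, nozzle_jar, scraper from where it was at the start of the episode above 0.02 m).
It also fails if it takes over 53 s, if anything falls off the work surface, if the arm or the gripper's body presses on something with over 40 N, if the wrist force passes 120 N, or if a joint passes its speed limit or range.

## Working session

There is one attempt and no reset: what is moved stays moved. The work goes in short steps, Python scripts to look and compute and a shell command to move; the robot and the scene stay as the last step left them, time stands still between calls to the robot, and variables do not carry over. Pictures are saved under pics/ and viewed, at most 10 in all, crops included, and the job is handed in when it is done.

```bash
mkdir -p pics; cat > h.py <<'E'
import numpy as np, cv2
from scipy.spatial.transform import Rotation as R
from bench import arm
def grab(n,tag):
    p=arm.camera_params(n); im=arm.get_image(n); cv2.imwrite(f'pics/{tag}.png',im[:,:,::-1]); return im,p
def ray(p,uv):
    K=np.array(p['K']); k=p['k1']
    d=np.array([[k,0,0,0]],float)
    x=cv2.undistortPoints(np.array([[uv]],float),K,np.array([k,0,0,0.]))[0,0]
    v=R.from_quat(p['orientation']).apply([x[0],x[1],1.]) if len(np.shape(p['orientation']))==1 else np.array(p['orientation'])@[x[0],x[1],1.]
    return np.array(p['position'],float),v/np.linalg.norm(v)
def onz(p,uv,z):
    o,v=ray(p,uv); return o+v*(z-o[2])/v[2]
def proj(p,P):
    q=p['orientation']; M=R.from_quat(q)
    c=M.inv().apply(np.array(P,float)-p['position']); r=c[:2]/c[2]; r=r*(1+p['k1']*(r@r))
    K=np.array(p['K']); return K[:2,:2]@r+K[:2,2]
E
python3 - <<'E'
from h import *
for n in('scene','side','wrist'):
    im,p=grab(n,n+'0'); print(n,p)
a=[cv2.imread(f'pics/{n}0.png') for n in('scene','side')]
E
```

```text
scene {'K': array([[469.97878232,   0.        , 323.97828052],
       [  0.        , 469.97878232, 198.40426492],
       [  0.        ,   0.        ,   1.        ]]), 'k1': 0.007388209843749528, 'position': array([1180.69268246, -381.97099397,  904.58647762]), 'orientation': array([ 0.83920063,  0.39835991, -0.1514384 , -0.3378137 ])}
side {'K': array([[397.6122476 ,   0.        , 314.91642649],
       [  0.        , 397.6122476 , 195.94835314],
       [  0.        ,   0.        ,   1.        ]]), 'k1': -0.0068212481335882666, 'position': array([ 231.72145913, -464.2248472 ,  486.92256788]), 'orientation': array([ 0.8335376 , -0.2403077 ,  0.1361004 , -0.47848089])}
wrist {'K': array([[298.96963811,   0.        , 318.70116302],
       [  0.        , 298.96963811, 200.15822589],
       [  0.        ,   0.        ,   1.        ]]), 'k1': -0.014664203674453381, 'position': array([624.55433854, -71.05343466, 373.32635703]), 'orientation': array([ 7.65180543e-04,  9.90050715e-01,  1.40708074e-01, -4.83224261e-04])}
```

View pics/scene0.png

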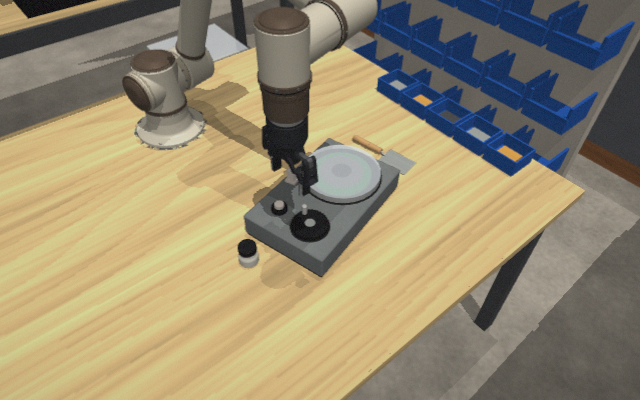

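View pics/wrist0.png

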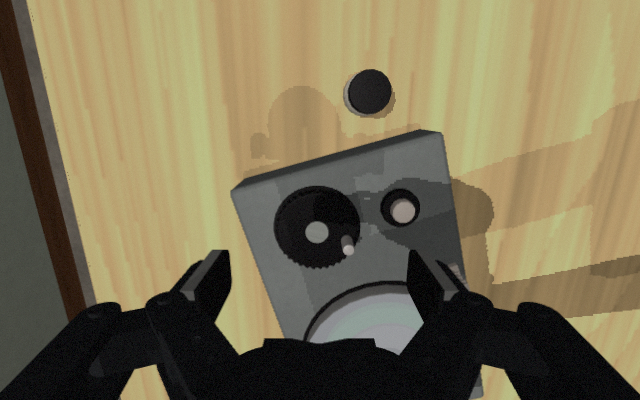

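View pics/side0.png

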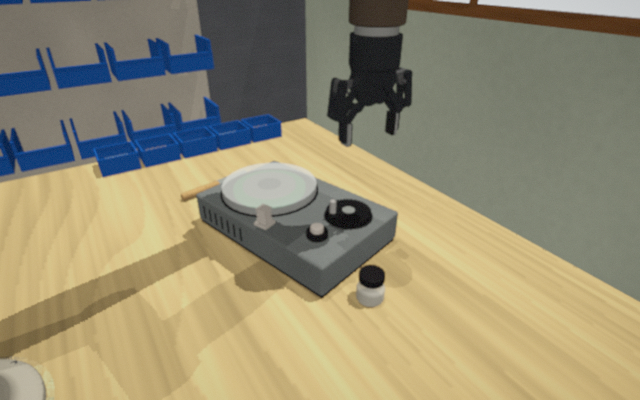

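The wrist view shows the dial centre near (317,231), the peg top at (348,250) and the button at (403,210). The jar is at (370,92) and the test print at the right edge, about (455,270). The side view shows the test print at (264,216), the button at (317,229) and the peg at (333,203).

```bash
python3 - <<'E'
from h import *
im=cv2.imread('pics/wrist0.png'); p=arm.camera_params('wrist')
g=cv2.cvtColor(im,cv2.COLOR_BGR2GRAY)
def blob(seed_box,lo,hi):
    x0,y0,x1,y1=seed_box; m=((g[y0:y1,x0:x1]>=lo)&(g[y0:y1,x0:x1]<=hi)).astype(np.uint8)
    n,l,s,c=cv2.connectedComponentsWithStats(m); i=1+np.argmax(s[1:,4]); return c[i]+[x0,y0],s[i]
print(np.median(g[225:240,312:322]),g[248:253,345:352].mean(),g[205:215,398:408].mean(),g[195:200,300:310].mean())
for nm,b,lo,hi,z in(('hub',(300,215,335,248),80,255,83),('peg',(340,243,357,258),130,255,109),('btn',(388,197,418,224),95,255,83)):
    c,s=blob(b,lo,hi); print(nm,c,s,onz(p,c,z))
m=(g<42).astype(np.uint8)
x=m[170:285,262:368]; n,l,s,c=cv2.connectedComponentsWithStats(x); i=1+np.argmax(s[1:,4])
cn=max(cv2.findContours((l==i).astype(np.uint8),0,2)[0],key=cv2.contourArea)
cv=cv2.convexHull(cn); (a,b),r=cv2.minEnclosingCircle(cv); e=cv2.fitEllipse(cv); print((a+262,b+170),r,e,s[i]); 
print('disc',onz(p,(e[0][0]+262,e[0][1]+170),83),'hub r expect', 42*298.97/(p['position'][2]-83))
for nm,uv in(('cornA',(232,192)),('cornB',(442,133))): print(nm,onz(p,uv,70))
# tests: side cam
q=arm.camera_params('side'); s=arm.camera_params('scene')
print('side pegtop',onz(q,(333,200),109),'scene peg',onz(s,(304,207),109))
print('tp foot side',onz(q,(264,226),70),'jar',onz(p,(369,92),55))
cv2.imwrite('pics/c.png',np.hstack([cv2.resize(im[160:330,220:490],None,fx=2.8,fy=2.8)[:,:]]))
E
```

```text
126.0 158.8 143.68 23.28
hub [316.37179487 231.80512821] [  5   6  23  22 390] [626.93667738  47.60269025  83.        ]
peg [348.14117647 249.61176471] [ 3  2 11 10 85] [596.0360734   55.56560231 109.        ]
btn [403.26614987 211.55813953] [  4   4  23  22 387] [537.84201652  25.50877659  83.        ]
(316.8081245422363, 225.5146713256836) 43.042564392089844 ((54.85026168823242, 56.51101303100586), (82.58243560791016, 85.62007904052734), 89.67183685302734) [  12   16   86   83 4883]
disc [626.41898805  41.69692405  83.        ] hub r expect 43.22867924053724
cornA [715.44488834   7.91930784  70.        ]
cornB [501.59706897 -52.44473231  70.        ]
side pegtop [593.94111717  53.22055839 109.        ] scene peg [599.40059055  54.24726098 109.        ]
tp foot side [471.58319979  97.60351276  70.        ] jar [573.68811102 -91.8882494   55.        ]
```

View pics/c.png

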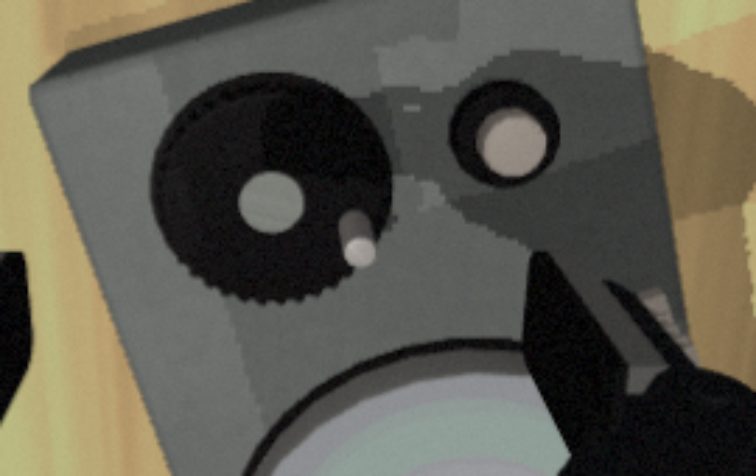

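The wrist view agrees with the given sizes: hub to peg is 31.9 mm (32 given) and hub to button is 92 mm (90 given). That puts the axis at about (627,47.6), with the peg at 165.5° and clockwise going toward +y. I'll shut the fingers and move to the -y side of the peg.

```bash
python3 -m handwheel '[{"x":-0.03,"y":0.025,"z":-0.1,"az":-0.08},{"x":-0.03,"y":0.025,"z":-0.1,"az":-0.08},{"x":-0.03,"y":0.025,"z":-0.1},{"x":-0.03,"y":0.025,"z":-0.1},{"x":-0.03,"y":0.025,"z":-0.1},{"x":-0.03,"y":0.025},{"x":0},{"x":0}]' -1
python3 - <<'E'
from h import *
im,p=grab('wrist','w1'); grab('side','s1'); s=arm.read_state(); print(s['position'],R.from_quat(s['ee_rot']).as_matrix().round(2).tolist(),s['gripper_width'],s['contact_force'])
a=cv2.imread('pics/w1.png'); b=cv2.imread('pics/s1.png')
cv2.imwrite('pics/v1.png',np.vstack([cv2.resize(a,(480,300)),cv2.resize(b[120:300,200:440],(400,300)).copy() if 0 else cv2.copyMakeBorder(cv2.resize(b[120:300,200:440],(400,300)),0,0,0,80,0)]))
print('peg',proj(p,(596,55.6,109)),'axis',proj(p,(626.9,47.6,83)))
E
```

```text
[6.24747211e+02 3.20417709e-02 2.30834415e+02] [[-0.0, -1.0, -0.0], [-1.0, 0.0, -0.0], [0.0, 0.0, -1.0]] 85.77177023313533 [-0.74205022  0.30854209  0.18902219]
peg [348.1774801  249.64414396] axis [316.40692234 231.80267495]invalid input at $[0]: expected keys x, y, z, ax, ay, az
```

View pics/v1.png

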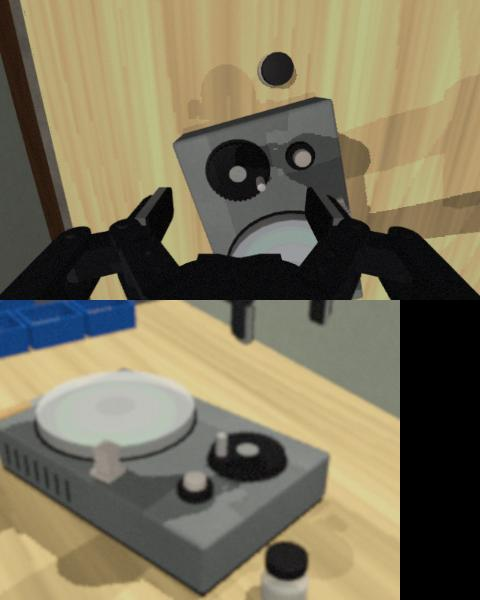

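The move was refused because every row needs all six keys, so the arm hasn't moved and the view is unchanged. I'll send it again in full.

```bash
python3 -m handwheel '[{"x":-0.03,"y":0.025,"z":-0.1,"ax":0,"ay":0,"az":-0.08},{"x":-0.03,"y":0.025,"z":-0.1,"ax":0,"ay":0,"az":-0.08},{"x":-0.03,"y":0.025,"z":-0.1,"ax":0,"ay":0,"az":0},{"x":-0.03,"y":0.025,"z":-0.1,"ax":0,"ay":0,"az":0},{"x":-0.03,"y":0.025,"z":-0.1,"ax":0,"ay":0,"az":0},{"x":-0.03,"y":0.025,"z":0,"ax":0,"ay":0,"az":0},{"x":0,"y":0,"z":0,"ax":0,"ay":0,"az":0},{"x":0,"y":0,"z":0,"ax":0,"ay":0,"az":0}]' -1
python3 - <<'E'
from h import *
im,p=grab('wrist','w1'); grab('side','s1'); s=arm.read_state(); print(s['position'],R.from_quat(s['ee_rot']).as_matrix().round(2).tolist(),s['gripper_width'],s['contact_force'])
a=cv2.imread('pics/w1.png'); b=cv2.imread('pics/s1.png')
cv2.imwrite('pics/v1.png',np.hstack([cv2.resize(a,(480,300)),cv2.resize(b[100:280,250:430],(300,300))]))
print('peg',proj(p,(596,55.6,109)),'axis',proj(p,(626.9,47.6,83)))
E
```

```text
clock: 1.05
position: [590.0, 30.3, 132.8]
ee_rot: [-0.613, 0.79, -0.001, 0.001]
contact_force: [0.5, 0.3, -0.1]
gripper_width: 0.2
grasp_force: 0.0
[589.99106683  30.10158445 132.6718016 ] [[-0.25, -0.97, 0.0], [-0.97, 0.25, 0.0], [-0.0, -0.0, -1.0]] -0.019167191857235033 [-0.12542843  0.07186301 -0.10260476]
peg [319.78092423 274.67796508] axis [274.87129933 255.54669997]
```

View pics/v1.png

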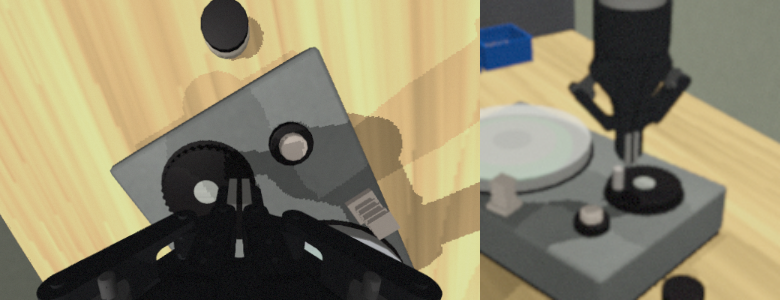

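The fingers are shut, with the tip 26 mm behind the peg, leaving about 9 mm of clearance. The hub appears at (275,255) in full-size pixels, exactly as predicted. Next I descend and work out the orbit rows, fixing the button by two views at the same time.

```bash
python3 -m handwheel '[{"x":0,"y":0,"z":-0.07,"ax":0,"ay":0,"az":0},{"x":0,"y":0,"z":-0.07,"ax":0,"ay":0,"az":0},{"x":0,"y":0,"z":-0.06,"ax":0,"ay":0,"az":0},{"x":0,"y":0,"z":0,"ax":0,"ay":0,"az":0},{"x":0,"y":0,"z":0,"ax":0,"ay":0,"az":0},{"x":0,"y":0,"z":0,"ax":0,"ay":0,"az":0},{"x":0,"y":0,"z":0,"ax":0,"ay":0,"az":0},{"x":0,"y":0,"z":0,"ax":0,"ay":0,"az":0}]'
python3 - <<'E'
from h import *
s=arm.read_state(); pos=np.array(s['position'])[:2]; ax=np.array([626.9,47.6])
def P(th,off=17): 
    t=np.radians(th); return ax+32*np.array([np.cos(t),np.sin(t)])+off*np.array([-np.sin(t),np.cos(t)])
print('pos',s['position'],'to contact',(P(165.5)-pos)/200)
prev=P(165.5)
for a in np.arange(7.5,120.1,7.5):
    q=P(165.5-a); print(a,q.round(1),((q-prev)/200).round(4)); prev=q
q=arm.camera_params('side'); w=cv2.imread('pics/s1.png')
g=cv2.cvtColor(w,cv2.COLOR_BGR2GRAY); m=(g[215:240,303:332]>105).astype(np.uint8)
n,l,st,c=cv2.connectedComponentsWithStats(m); print(c+[303,215],st[:,4])
for z in(80,85,90): print(z,onz(q,(317,228),z))
E
```

```text
clock: 1.95
position: [589.3, 30.1, 91.9]
ee_rot: [-0.613, 0.79, -0.0, 0.001]
contact_force: [0.9, -0.1, 0.8]
gripper_width: 0.3
grasp_force: 0.0
pos [589.28626893  30.12312584  91.87868885] to contact [0.01188273 0.04515262]
7.5 [590.9  43.8] [-0.004   0.0234]
15.0 [590.7  48.6] [-0.0009  0.0237]
22.5 [591.1  53.3] [0.0022 0.0236]
30.0 [592.2  57.9] [0.0052 0.0231]
37.5 [593.8  62.4] [0.0082 0.0222]
45.0 [596.   66.5] [0.011 0.021]
52.5 [598.7  70.4] [0.0137 0.0193]
60.0 [602.   73.9] [0.0161 0.0174]
67.5 [605.6  76.9] [0.0182 0.0151]
75.0 [609.6  79.5] [0.02   0.0126]
82.5 [613.9  81.4] [0.0215 0.0099]
90.0 [618.5  82.8] [0.0226 0.007 ]
97.5 [623.1  83.6] [0.0234 0.004 ]
105.0 [627.9  83.8] [0.0237 0.0009]
112.5 [632.6  83.4] [ 0.0236 -0.0022]
120.0 [637.2  82.3] [ 0.0231 -0.0052]
[[317.10120482 228.90361446]
 [315.43727599 223.23297491]
 [329.70967742 235.41935484]] [415 279  31]
80 [542.93761924  27.96950621  80.        ]
85 [539.11359737  21.92174194  85.        ]
90 [535.28957549  15.87397767  90.        ]
```

```bash
python3 -m handwheel '[{"x":0.003,"y":0.011,"z":0,"ax":0,"ay":0,"az":0},{"x":0.003,"y":0.011,"z":0,"ax":0,"ay":0,"az":0},{"x":0.003,"y":0.011,"z":0,"ax":0,"ay":0,"az":0},{"x":0.003,"y":0.012,"z":0,"ax":0,"ay":0,"az":0},{"x":-0.002,"y":0.012,"z":0,"ax":0,"ay":0,"az":-0.042},{"x":-0.002,"y":0.012,"z":0,"ax":0,"ay":0,"az":-0.042},{"x":0,"y":0,"z":0,"ax":0,"ay":0,"az":0},{"x":0,"y":0,"z":0,"ax":0,"ay":0,"az":0}]'
python3 - <<'E'
from h import *
s=arm.read_state();print(s['position'],s['contact_force'],s['wrist_torque'])
E
```

```text
clock: 2.75
position: [590.6, 43.5, 91.3]
ee_rot: [-0.56, 0.828, -0.0, -0.0]
contact_force: [0.5, -3.1, -0.7]
gripper_width: -0.1
grasp_force: 1.2
[590.57878889  43.46913614  91.30189106] [ 0.507587   -3.09726114 -0.69608539] [-0.80020955 -0.1768313  -0.02506947]
```

Contact force is about 3 N at the predicted place. I carry on to 30°.

```bash
python3 -m handwheel '[{"x":0,"y":0.012,"z":0,"ax":0,"ay":0,"az":-0.042},{"x":0,"y":0.012,"z":0,"ax":0,"ay":0,"az":-0.042},{"x":0.001,"y":0.012,"z":0,"ax":0,"ay":0,"az":-0.042},{"x":0.001,"y":0.012,"z":0,"ax":0,"ay":0,"az":-0.042},{"x":0.0025,"y":0.0115,"z":0,"ax":0,"ay":0,"az":-0.042},{"x":0.0025,"y":0.0115,"z":0,"ax":0,"ay":0,"az":-0.042},{"x":0,"y":0,"z":0,"ax":0,"ay":0,"az":0},{"x":0,"y":0,"z":0,"ax":0,"ay":0,"az":0}]'
python3 - <<'E'
from h import *
grab('side','s2'); grab('scene','c2')
b=cv2.imread('pics/s2.png');c=cv2.imread('pics/c2.png')
cv2.imwrite('pics/v2.png',np.hstack([cv2.resize(b[160:260,270:390],(384,320)),cv2.resize(c[170:270,250:370],(384,320))]))
E
```

```text
clock: 3.55
position: [592.0, 58.3, 91.3]
ee_rot: [-0.387, 0.922, 0.0, 0.0]
contact_force: [0.2, 0.5, 0.1]
gripper_width: -0.1
grasp_force: 0.0
```

View pics/v2.png

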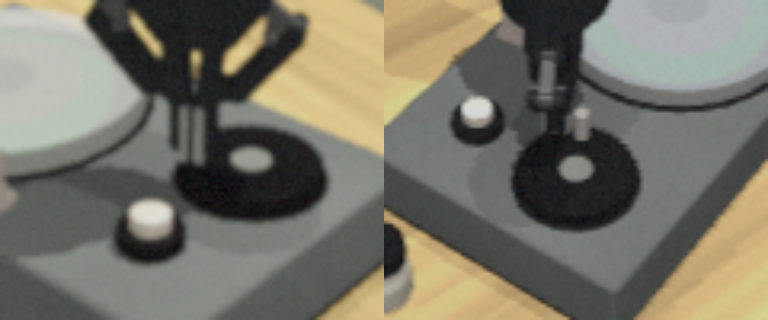

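The finger is beside the peg, whose top is at about (312,205) in the scene picture. I'll check that against the first click, then push on to the second.

```bash
python3 - <<'E'
from h import *
s=arm.camera_params('scene')
for k in range(5):
    t=np.radians(165.5-30*k); print(k,proj(s,(626.9+32*np.cos(t),47.6+32*np.sin(t),109)))
E
python3 -m handwheel '[{"x":0.004,"y":0.011,"z":0,"ax":0,"ay":0,"az":-0.042},{"x":0.004,"y":0.011,"z":0,"ax":0,"ay":0,"az":-0.042},{"x":0.0055,"y":0.0105,"z":0,"ax":0,"ay":0,"az":-0.042},{"x":0.0055,"y":0.0105,"z":0,"ax":0,"ay":0,"az":-0.042},{"x":0.007,"y":0.0095,"z":0,"ax":0,"ay":0,"az":-0.042},{"x":0.007,"y":0.0095,"z":0,"ax":0,"ay":0,"az":-0.042},{"x":0.008,"y":0.0085,"z":0,"ax":0,"ay":0,"az":-0.042},{"x":0.008,"y":0.0085,"z":0,"ax":0,"ay":0,"az":-0.042}]'
```

```text
0 [303.53771677 205.85161709]
1 [310.66902165 204.99678891]
2 [317.41537415 206.87898632]
3 [322.04983529 211.04339125]
4 [323.31462556 216.45270421]
clock: 4.45
position: [601.8, 73.8, 91.3]
ee_rot: [-0.131, 0.991, 0.0, 0.0]
contact_force: [0.2, 0.2, -0.7]
gripper_width: 0.1
grasp_force: 0.0
```

The first click is confirmed: (312,205) against (310.7,205) predicted. On to 90°.

```bash
python3 -m handwheel '[{"x":0.009,"y":0.0075,"z":0,"ax":0,"ay":0,"az":-0.042},{"x":0.009,"y":0.0075,"z":0,"ax":0,"ay":0,"az":-0.042},{"x":0.01,"y":0.0065,"z":0,"ax":0,"ay":0,"az":-0.042},{"x":0.01,"y":0.0065,"z":0,"ax":0,"ay":0,"az":-0.042},{"x":0.011,"y":0.005,"z":0,"ax":0,"ay":0,"az":-0.042},{"x":0.011,"y":0.005,"z":0,"ax":0,"ay":0,"az":-0.042},{"x":0.011,"y":0.0035,"z":0,"ax":0,"ay":0,"az":-0.042},{"x":0.011,"y":0.0035,"z":0,"ax":0,"ay":0,"az":-0.042}]'
python3 - <<'E'
from h import *
s=arm.camera_params('scene')
grab('scene','c3'); c=cv2.imread('pics/c3.png')
cv2.imwrite('pics/v3.png',cv2.resize(c[170:270,250:370],(600,500)))
E
```

```text
clock: 5.25
position: [618.2, 82.8, 91.3]
ee_rot: [0.132, 0.991, 0.0, 0.0]
contact_force: [-0.2, 1.0, 0.3]
gripper_width: 0.4
grasp_force: 0.0
```

View pics/v3.png

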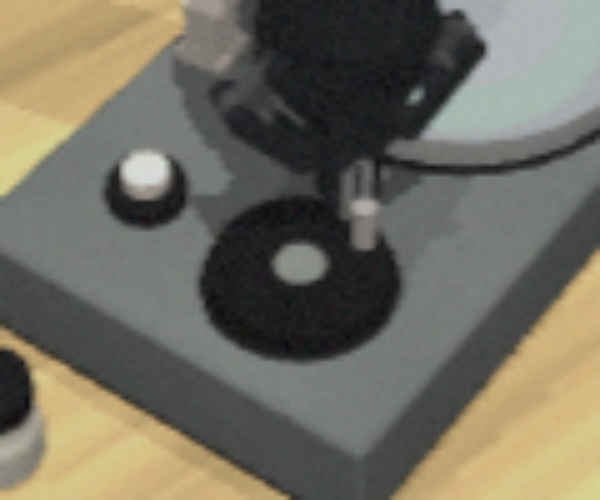

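The peg top is at (322.6,211), so the dial is in the third click. I'll push just past the halfway point.

```bash
python3 -m handwheel '[{"x":0.012,"y":0.002,"z":0,"ax":0,"ay":0,"az":-0.042},{"x":0.012,"y":0.002,"z":0,"ax":0,"ay":0,"az":-0.042},{"x":0.012,"y":0.0005,"z":0,"ax":0,"ay":0,"az":-0.042},{"x":0.012,"y":0.0005,"z":0,"ax":0,"ay":0,"az":-0.042},{"x":0.009,"y":0,"z":0,"ax":0,"ay":0,"az":-0.03},{"x":0,"y":0,"z":0,"ax":0,"ay":0,"az":0},{"x":0,"y":0,"z":0,"ax":0,"ay":0,"az":0},{"x":0,"y":0,"z":0,"ax":0,"ay":0,"az":0}]'
python3 - <<'E'
from h import *
im,p=grab('scene','c4'); c=cv2.imread('pics/c4.png'); g=cv2.cvtColor(c,6)
m=(g[200:225,316:332]>120).astype(np.uint8); print(m)
E
```

```text
clock: 6.1
position: [629.6, 83.8, 91.3]
ee_rot: [0.283, 0.959, 0.0, 0.0]
contact_force: [-0.1, 0.3, -0.2]
gripper_width: -0.1
grasp_force: 0.0
[[0 0 0 0 0 0 0 0 0 0 0 0 0 0 0 0]
 [0 0 0 0 0 0 0 0 0 0 0 0 0 0 0 0]
 [0 0 0 0 0 0 0 0 0 0 0 0 0 0 0 0]
 [0 0 0 0 0 0 0 0 0 0 0 0 0 0 0 0]
 [0 0 0 0 0 0 0 0 0 0 0 0 0 0 0 0]
 [0 0 0 0 0 0 0 0 0 0 0 0 0 0 0 0]
 [0 0 0 0 0 0 0 0 0 0 0 0 0 0 0 0]
 [0 0 0 0 0 0 0 0 0 0 0 0 0 0 0 0]
 [0 0 0 0 0 0 0 0 0 0 0 0 0 0 0 0]
 [0 0 0 0 0 0 0 0 0 0 0 0 0 0 0 0]
 [0 0 0 0 0 0 0 0 0 0 0 0 0 0 0 0]
 [0 0 0 0 0 0 0 0 0 0 0 0 0 0 0 0]
 [0 0 0 0 0 0 0 0 0 0 0 0 0 0 0 0]
 [0 0 0 0 0 0 0 0 0 0 0 0 0 0 0 0]
 [0 0 0 0 0 0 0 0 0 0 0 0 0 0 0 0]
 [0 0 0 0 0 0 1 1 1 1 1 0 0 0 0 0]
 [0 0 0 0 0 0 1 1 1 1 1 0 0 0 0 0]
 [0 0 0 0 0 0 1 1 1 1 1 0 0 0 0 0]
 [0 0 0 0 0 0 1 1 1 1 0 0 0 0 0 0]
 [0 0 0 0 0 0 0 1 1 1 0 0 0 0 0 0]
 [0 0 0 0 0 0 0 0 1 1 0 0 0 0 0 0]
 [0 0 0 0 0 0 0 1 1 1 0 0 0 0 0 0]
 [0 0 0 0 0 0 0 1 1 0 0 0 0 0 0 0]
 [0 0 0 0 0 0 0 1 1 0 0 0 0 0 0 0]
 [0 0 0 0 0 0 0 0 0 0 0 0 0 0 0 0]]
```

The peg top is at (324,216.5), matching the fourth click at (323.3,216.5), and there is no force. Both views put the button at about (540,24.7), z 83. I back off, lift and go over it.

```bash
python3 -m handwheel '[{"x":-0.025,"y":0.005,"z":0,"ax":0,"ay":0,"az":0},{"x":-0.025,"y":0.005,"z":0,"ax":0,"ay":0,"az":0},{"x":0,"y":0,"z":0.1,"ax":0,"ay":0,"az":0},{"x":0,"y":0,"z":0.1,"ax":0,"ay":0,"az":0},{"x":-0.1,"y":-0.075,"z":0,"ax":0,"ay":0,"az":0},{"x":-0.1,"y":-0.075,"z":0,"ax":0,"ay":0,"az":0},{"x":-0.1,"y":-0.075,"z":0,"ax":0,"ay":0,"az":0},{"x":-0.1,"y":-0.08,"z":0,"ax":0,"ay":0,"az":0}]'
python3 -m handwheel '[{"x":0,"y":0,"z":-0.1,"ax":0,"ay":0,"az":0},{"x":0,"y":0,"z":-0.05,"ax":0,"ay":0,"az":0},{"x":0,"y":0,"z":-0.02,"ax":0,"ay":0,"az":0},{"x":0,"y":0,"z":-0.01,"ax":0,"ay":0,"az":0},{"x":0,"y":0,"z":0,"ax":0,"ay":0,"az":0},{"x":0,"y":0,"z":0,"ax":0,"ay":0,"az":0},{"x":0,"y":0,"z":0,"ax":0,"ay":0,"az":0},{"x":0,"y":0,"z":0,"ax":0,"ay":0,"az":0}]'
python3 - <<'E'
from h import *
b=grab('side','s5');c=grab('scene','c5')
b=cv2.imread('pics/s5.png');c=cv2.imread('pics/c5.png')
cv2.imwrite('pics/v5.png',np.hstack([cv2.resize(b[160:260,270:390],(384,320)),cv2.resize(c[170:270,250:370],(384,320))]))
E
```

```text
clock: 6.95
position: [538.3, 24.4, 131.4]
ee_rot: [0.283, 0.959, 0.0, 0.0]
contact_force: [-0.1, 0.4, -0.3]
gripper_width: 0.0
grasp_force: 0.0
clock: 7.75
position: [539.8, 24.9, 95.6]
ee_rot: [0.283, 0.959, 0.0, 0.0]
contact_force: [-0.1, -0.5, -0.3]
gripper_width: -0.3
grasp_force: 0.0
```

View pics/v5.png

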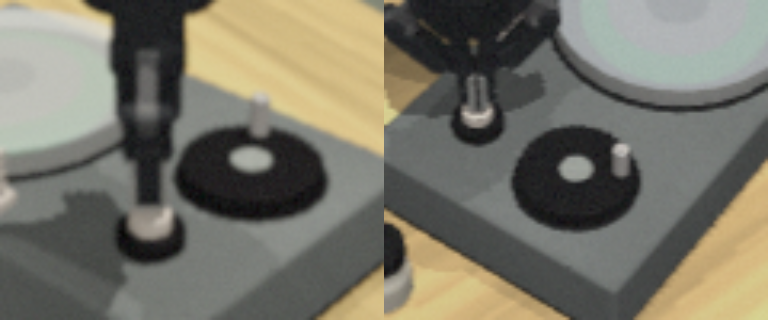

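The fingertip is centred above the button, and the dial peg is in its fourth-click place. I press down gradually.

```bash
python3 -m handwheel '[{"x":0,"y":0,"z":-0.02,"ax":0,"ay":0,"az":0},{"x":0,"y":0,"z":-0.02,"ax":0,"ay":0,"az":0},{"x":0,"y":0,"z":-0.01,"ax":0,"ay":0,"az":0},{"x":0,"y":0,"z":-0.01,"ax":0,"ay":0,"az":0},{"x":0,"y":0,"z":-0.01,"ax":0,"ay":0,"az":0},{"x":0,"y":0,"z":0,"ax":0,"ay":0,"az":0},{"x":0,"y":0,"z":0,"ax":0,"ay":0,"az":0},{"x":0,"y":0,"z":0,"ax":0,"ay":0,"az":0}]'
```

```text
clock: 8.65
position: [540.3, 25.0, 85.7]
ee_rot: [0.283, 0.959, 0.0, 0.001]
contact_force: [-8.2, 1.4, 26.5]
gripper_width: -0.1
grasp_force: 13.1
```

The force is 26.5 N, so something has bottomed out. I'll check that the button really is down.

```bash
python3 - <<'E'
from h import *
grab('side','s6');grab('scene','c6')
L=[]
for n in('5','6'):
    b=cv2.imread(f'pics/s{n}.png');c=cv2.imread(f'pics/c{n}.png')
    L.append(np.hstack([cv2.resize(b[210:250,295:345],(375,300),interpolation=2),cv2.resize(c[185:225,255:305],(375,300),interpolation=2)]))
cv2.imwrite('pics/v6.png',np.vstack(L)); print(arm.read_state()['contact_force'],arm.read_state()['position'])
E
```

```text
[-9.54043387  2.57776303 25.29281924] [540.27582835  24.96727133  85.70106076]
```

View pics/v6.png

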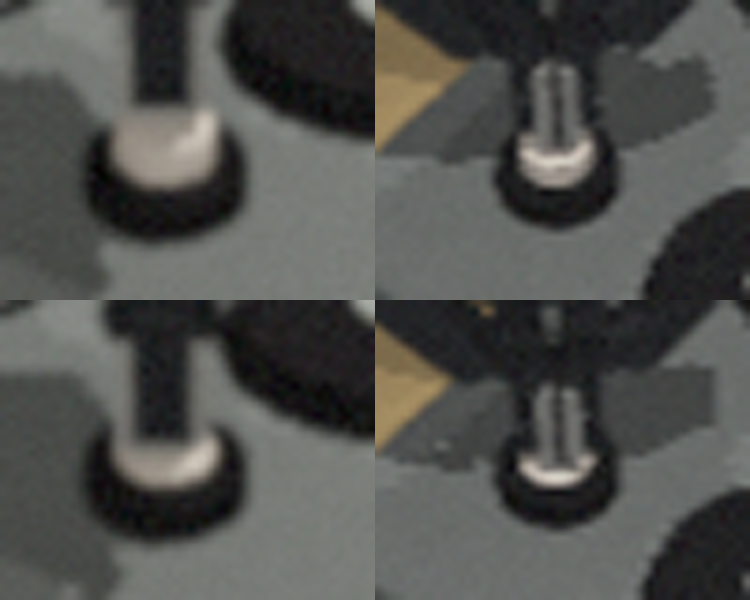

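The tip is narrower than the button and has pushed it well down into its housing at 25 N, where full travel needs 5 N. I lift off and check the final state.

```bash
python3 -m handwheel '[{"x":0,"y":0,"z":0.02,"ax":0,"ay":0,"az":0},{"x":0,"y":0,"z":0.04,"ax":0,"ay":0,"az":0},{"x":0,"y":0,"z":0.1,"ax":0,"ay":0,"az":0},{"x":0,"y":0,"z":0.15,"ax":0,"ay":0,"az":0},{"x":0,"y":0,"z":0.15,"ax":0,"ay":0,"az":0},{"x":0,"y":0,"z":0,"ax":0,"ay":0,"az":0},{"x":0,"y":0,"z":0,"ax":0,"ay":0,"az":0},{"x":0,"y":0,"z":0,"ax":0,"ay":0,"az":0}]'
python3 - <<'E'
from h import *
grab('scene','c7');c=cv2.imread('pics/c7.png');g=cv2.cvtColor(c,6)
for nm,(y0,y1,x0,x1) in dict(peg=(210,226,316,332),btn=(195,215,268,292)).items():
    for f in('c4','c5','c7'):
        k=cv2.imread(f'pics/{f}.png',0); m=k[y0:y1,x0:x1]>120; ys,xs=np.nonzero(m); print(nm,f,xs.mean()+x0,ys.min()+y0,ys.max()+y0,len(xs))
E
```

```text
clock: 9.55
position: [538.5, 24.6, 171.9]
ee_rot: [0.284, 0.959, -0.001, -0.001]
contact_force: [-0.0, 0.2, 0.1]
gripper_width: 0.1
grasp_force: 0.0
peg c4 324.0 215 223 29
peg c5 326.73333333333335 210 225 90
peg c7 326.75824175824175 210 224 91
btn c4 280.4746543778802 195 214 217
btn c5 278.54761904761904 203 209 42
btn c7 278.5769230769231 200 209 78
```

The peg hasn't moved since the press, the button is up, and the arm is clear. I hand in.

```bash
python3 -c "
from bench import arm
print(arm.job_done())"
```

```text
the job is handed in; nothing more can be done
None
```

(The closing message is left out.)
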